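# Sort homogeniser pestles with a go / no-go snap gauge

## Robot

A 6-joint arm with a two-finger parallel gripper is mounted at the origin on a cart in front of the work surface, level with it; the furniture and walls round the work are solid. World frame = base frame: x ahead of the robot, y to its left, z up, the work surface at z = 0. Lengths are in m, angles in rad, forces in N, time in s.
With the tool pointing down it reaches from about 0.3 to 0.875 m from the base axis. Payload 6.4 kg.
Tool frame: the origin (TCP) lies on the mounting face of the last link; the fingertips stand 173 mm ahead of it and the grasp point (between the pads) lies 155 mm ahead of it (ctrl.tip_reach is the distance from the TCP to the fingertips, in m); z points along the fingers, y is the line along which they close (so a half turn about z gives the same grasp; the last joint's range is limited). The gripper opens to 85 mm and grips with 20 to 120 N. Pads are 22 mm wide; open, the fingers measure 114 mm over their backs; the gripper's body (76 mm by 85 mm) begins 54 mm behind the grasp point. The pads swing forward as they close: fully open they stand 13 mm farther back than shut.
Start: joints at [-1.315, 0.181, 1.607, -0, 1.354, -0.206], TCP at [0.256, -0.515, 0.405] pointing down, gripper open.
Joint ranges: [-2.99, 2.99], [-0.89, 2.07], [0.3, 2.58], [-1.14, 4.28], [0, 2.63], [-3.12, 3.12]. Speed limits (rad/s): [2.57, 2.57, 3.01, 3.14, 3.14, 3.14].

## Interface

Orientations are given as a unit quaternion [w, x, y, z].
In Python, from bench import ctrl gives the robot as it stands.
- The arm moves only by the shell command python3 -m pendant 'ROWS'. ROWS is JSON, a list that holds one entry, the list of rows, each a list of 7 numbers: the opening, from 0 (shut) to 1 (fully open), then the shift along the tool's x, y, z in mm, then the turn, a rotation vector about the tool's x, y, z in rad. A call has 1 to 5 rows; each row is the pose to reach, as a shift and turn from the pose commanded when the call began, along the tool's axes at that moment; what a row does not reach only later rows make up. A row lasts 1/12 s, in which the tool goes at most 41.7 mm and 7.16 degrees, less where a joint would pass 70% of its speed; a pose out of reach is approached as far as the arm can. A call with a gripper value outside its range is refused whole. The fingers move at their own pace and stop on an object; the grip force is fixed at half the most. Time passes only in rows, so rows that repeat a pose let the fingers close. It gives the time, the measured TCP pose, the force, the opening and the grip force at its end, in the units of the state.
- ctrl.get_obs(): the state, without advancing time (a new reading comes with each control period).
- ctrl.camera(name): name is "side" or "top" or "wrist"; returns the picture (420x560x3 uint8, red, green, blue); there is no depth.
- ctrl.camera_params(name): a dict with "mtx" (3x3 intrinsics, pixels), "world_from_camera" (4x4, takes a point from camera to world coordinates); the wrist camera has in their place "tool_from_camera" (4x4, takes a point from camera to tool coordinates, whose origin is the TCP and whose axes are the flange's). Camera axes: x right, y down, z forward; pixel columns grow to the right and rows downward; lengths in m; the calibration is good to about 2 mm. A picture is of the moment at which its call begins: read the wrist's pose just before it. camera_params takes no time and is no camera call.
- ctrl.hand_in(): hands the job in; it is judged then, once.
Trained networks look in the newest picture that a camera, given by its name, has taken for a name from the list of things; names that differ only in an ending like _2 or _b are one class to them, and where a whole thing is asked for, a point or a joint stands for the part that bears it (a point fixed in the world has none). Each returns a list of dicts, best first, with "confidence" (0 to 1); they miss things now and then, are a little off and sometimes report something else, mostly with a low value. They report only what shows in the picture. A call takes as long as a camera call. They do not tell look-alikes from the thing itself.
- ctrl.boxes_of(camera, name): "point" ([column, row] as shares, 0 to 1, of the picture: columns of its width, rows of its height, amid what is visible of it).
The state is a dict: "time_s": time; "q": joint angles; "dq": joint speeds; "joint_efforts": joint torques, N m; "eef_pos": TCP position; "eef_rot": TCP orientation; "wrist_force": force on the tool from outside, world axes, zero at the start; "torque": the same for the moment, N m; "opening": opening from 0.0 (shut) to 1.0 (fully open); "grasp_force": force on a finger pad.
Only numpy, scipy, OpenCV 4.12 (cv2) and the standard library are available. Lean on these libraries where they do the work, as an engineer would, in place of code of your own. Each camera call takes 0.05 s, during which the arm holds its last target. There are 200 camera calls.

## Task

Sort the two pestles on the white mat with the steel snap gauge, one at a time: bring the head upright into the slot from the flared mouth and push gently along it until it stops or has gone right into the last (red-marked) gap, never forcing it. Stand the pestle upright in the green tray if its head passes the first, green-marked gap but stops at the red-marked one; otherwise (it stops at the first gap, or passes both) stand it upright in the red tray; then take the next. Leave the third pestle standing on the blue mat.

Things in the scene. Friction and masses are not known exactly. Their poses are not given: they have to be found in the camera images.
- gauge: steel go / no-go snap gauge fixed to the bench: base plate 110 x 96 mm, 8 mm thick; jaws up to 48 mm above the bench leave a straight slot along its x axis at y = 0, open at the top and both ends. Origin: centre of the base's underside; +x runs from the flared mouth inward, away from the robot; z up. Try a head with its foot about 4 mm above the base, from x = -75 mm along +x, pushing 3 to 8 N
- gauge_go (a point): start of the go gap (green marks on the jaws), mid-slot, 28 mm above the bench, at gauge x = -30 mm; axes as the gauge. The gap is 33.5 mm wide and 40 mm long; a flare 53 mm wide leads into it over the 10 mm before. A too thick head stops here with its axis 9 mm before this point (gauge x = -39 mm)
- gauge_nogo (a point): start of the no-go gap (red marks on the jaws), mid-slot, 28 mm above the bench, at gauge x = +10 mm; axes as the gauge. The gap is 26 mm wide and 35 mm long, open at its far end. A good head stops here with its axis 7.5 mm before this point (gauge x = +2.5 mm); a worn head passes into it freely: take its axis at least 15 mm past this point
- white_mat: white mat 110 x 180 mm, 4 mm thick, fixed; the two pestles to be sorted stand on it, side by side along its y. Origin: centre of its underside
- blue_mat: small blue mat 80 x 80 mm, 4 mm thick, fixed,; the pestle that is to be left alone stands on it. Origin: centre of its underside
- green_tray: green tray, 120 x 180 mm, walls 18 mm high and 4 mm thick, floor 4 mm thick, fixed to the bench, long side along its y. Origin: centre of its underside; z up. It changes places with the white mat and the other tray
- red_tray: red tray, 120 x 180 mm, walls 18 mm high and 4 mm thick, floor 4 mm thick, fixed to the bench, long side along its y. Origin: centre of its underside; z up. It changes places with the white mat and the other tray
- pestle_a_mid (a point): centre of a pestle, on its axis 67.5 mm above the foot; z up along the axis. Pestle: 135 mm tall, upright, round, 0.15 kg; white head (0-45 mm up), steel rod 8 mm thick, yellow handle 22 mm thick from 90 to 135 mm up (grip it there, its middle 45 mm above this point). Two pestles stand 90 mm apart on the white mat, one on the blue mat; which ones varies
- pestle_b_mid (a point): centre of a pestle, on its axis 67.5 mm above the foot; z up along the axis. Pestle: 135 mm tall, upright, round, 0.15 kg; white head (0-45 mm up), steel rod 8 mm thick, yellow handle 22 mm thick from 90 to 135 mm up (grip it there, its middle 45 mm above this point). Two pestles stand 90 mm apart on the white mat, one on the blue mat; which ones varies
- pestle_c_mid (a point): centre of a pestle, on its axis 67.5 mm above the foot; z up along the axis. Pestle: 135 mm tall, upright, round, 0.15 kg; white head (0-45 mm up), steel rod 8 mm thick, yellow handle 22 mm thick from 90 to 135 mm up (grip it there, its middle 45 mm above this point). Two pestles stand 90 mm apart on the white mat, one on the blue mat; which ones varies
- pestle_a: the same pestle as point pestle_a_mid; origin at the centre of its foot, z up. The three look alike but for the head's diameter: one of 23 mm (worn), one of 30 mm (good), one of 38 mm (too thick); which is which is not told and must be found with the gauge
- pestle_b: the same pestle as point pestle_b_mid; origin at the centre of its foot, z up. The three look alike but for the head's diameter: one of 23 mm (worn), one of 30 mm (good), one of 38 mm (too thick); which is which is not told and must be found with the gauge
- pestle_c: the same pestle as point pestle_c_mid; origin at the centre of its foot, z up. The three look alike but for the head's diameter: one of 23 mm (worn), one of 30 mm (good), one of 38 mm (too thick); which is which is not told and must be found with the gauge
There are look-alikes about, which are no part of the job. What is shaped like the pestle_c but purple is not meant.

How it is judged:
By the outcome, as a careful person would: the job done as asked, in the order asked, and still so for the second after the job is handed in, with the robot touching nothing.
It also fails if it takes over 67 s, if anything falls off the work surface, if the arm or the gripper's body presses on something with over 40 N, if the wrist force passes 120 N, or if a joint passes its speed limit or range.

## Working session

There is one attempt and no reset: what is moved stays moved. The work goes in short steps, Python scripts to look and compute and a shell command to move; the robot and the scene stay as the last step left them, time stands still between calls to the robot, and variables do not carry over. Pictures are saved under pics/ and viewed, at most 11 in all, crops included, and the job is handed in when it is done.

```bash
mkdir -p pics; cat > h.py <<'E'
import numpy as np, cv2
from bench import ctrl
from scipy.spatial.transform import Rotation as R
def RT(o):
    q=o["eef_rot"]; return R.from_quat([q[1],q[2],q[3],q[0]]).as_matrix(), np.array(o["eef_pos"])
def cam(name):
    p=ctrl.camera_params(name); K=np.array(p["mtx"])
    if "world_from_camera" in p: return K,np.array(p["world_from_camera"])
    r,t=RT(ctrl.get_obs()); T=np.eye(4);T[:3,:3]=r;T[:3,3]=t
    return K,T@np.array(p["tool_from_camera"])
def ray(name,px,kt=None):
    K,T=kt or cam(name); d=T[:3,:3]@np.linalg.solve(K,[px[0],px[1],1]); return T[:3,3],d
def onz(name,px,z,kt=None):
    o,d=ray(name,px,kt); return o+d*(z-o[2])/d[2]
def proj(name,P,kt=None):
    K,T=kt or cam(name); c=T[:3,:3].T@(np.array(P)-T[:3,3]); c=K@c; return c[:2]/c[2]
def tri(rays):
    A=np.zeros((3,3));b=np.zeros(3)
    for o,d in rays:
        d=d/np.linalg.norm(d);M=np.eye(3)-np.outer(d,d);A+=M;b+=M@o
    return np.linalg.solve(A,b)
def tomove(target):
    "world target of TCP -> tool shift mm"
    r,t=RT(ctrl.get_obs()); return (r.T@(np.array(target)-t)*1000).round(1)
E
python3 - <<'E'
from h import *
o=ctrl.get_obs(); print(o)
r,t=RT(o);print(r.round(3))
ims=[]
for c in ("top","side"):
    im=ctrl.camera(c); cv2.imwrite(f"pics/{c}0.png",im[:,:,::-1])
    print(c,cam(c)[1].round(3).tolist(),cam(c)[0][0,0])
    for n in ["gauge","gauge_go","gauge_nogo","white_mat","blue_mat","green_tray","red_tray","pestle_a_mid","pestle_a"]:
        print(n,[(round(d["confidence"],2),round(d["point"][0]*560),round(d["point"][1]*420)) for d in ctrl.boxes_of(c,n)])
E
```

```text
{'time_s': 0.0, 'q': array([-1.31529722e+00,  1.81551026e-01,  1.60803022e+00,  3.21848398e-05,
        1.35378445e+00, -2.06280205e-01]), 'dq': array([-2.88091847e-04, -2.10012558e-04, -1.02444324e-03, -1.51204511e-03,
       -9.15508507e-05,  3.17749399e-05]), 'joint_efforts': array([-5.83616311e-04, -4.44871616e+01, -3.51341128e+01, -9.16718886e-05,
        9.16240067e-03,  8.33025126e-06]), 'eef_pos': array([ 0.25614998, -0.51450531,  0.40376753]), 'eef_rot': array([-8.86637973e-04,  9.73463601e-01,  2.28840186e-01, -6.10742460e-06]), 'wrist_force': array([-1.02521984, -0.59489763,  0.1707612 ]), 'torque': array([ 0.01802467, -0.06663777, -0.00508066]), 'grasp_force': 0.0, 'opening': 1.0005396285883206}
[[ 0.895  0.446 -0.   ]
 [ 0.446 -0.895  0.002]
 [ 0.    -0.002 -1.   ]]
top [[0.014, -0.996, 0.09, 0.448], [-1.0, -0.014, 0.003, -0.074], [-0.002, -0.09, -0.996, 1.117], [0.0, 0.0, 0.0, 1.0]] 423.93971809837495
gauge [(0.74, 274, 195)]
gauge_go [(0.87, 270, 190)]
gauge_nogo [(0.6, 274, 193)]
white_mat [(0.85, 342, 246)]
blue_mat [(0.79, 332, 182)]
green_tray [(0.67, 174, 180), (0.47, 331, 253), (0.46, 364, 246)]
red_tray [(0.73, 165, 236), (0.56, 327, 253)]
pestle_a_mid [(0.53, 334, 172)]
pestle_a [(0.91, 425, 267), (0.77, 363, 243), (0.75, 378, 205), (0.72, 333, 172), (0.6, 402, 252), (0.54, 401, 222)]
side [[0.985, -0.058, 0.162, 0.325], [-0.171, -0.361, 0.917, -1.227], [0.006, -0.931, -0.366, 0.533], [0.0, 0.0, 0.0, 1.0]] 417.30483328445996
gauge [(0.77, 294, 224)]
gauge_go [(0.71, 294, 224)]
gauge_nogo [(0.73, 267, 256), (0.64, 296, 223)]
white_mat [(0.56, 274, 264)]
blue_mat [(0.69, 321, 254)]
green_tray [(0.77, 288, 204)]
red_tray [(0.58, 248, 203)]
pestle_a_mid [(0.72, 325, 239)]
pestle_a [(0.93, 267, 272), (0.91, 327, 232), (0.88, 298, 271), (0.78, 255, 225), (0.64, 268, 253), (0.62, 308, 258), (0.61, 249, 289)]
```

```bash
ls pics
```

```text
side0.png
top0.png
```

View pics/top0.png

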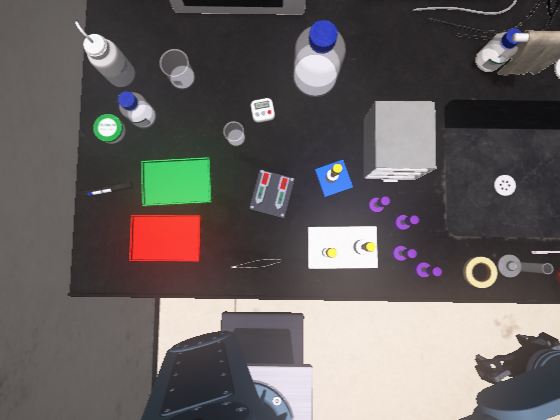

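View pics/side0.png

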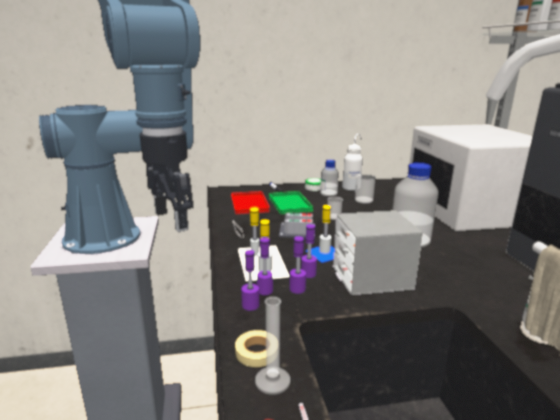

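The top view shows the white mat at (343,247), with pestles at (331,253) and (368,246). The blue mat is at (334,178), the green tray at (176,182), the red tray at (165,239), and the gauge at (272,193) with its mouth toward the robot. The purple pestles are look-alikes. Next I'll turn these into positions.

```bash
python3 - <<'E'
from h import *
im=cv2.imread("pics/top0.png"); hsv=cv2.cvtColor(im,cv2.COLOR_BGR2HSV)
def comps(m,lo,z,tag,mx=1e9):
    n,l,s,c=cv2.connectedComponentsWithStats(m.astype(np.uint8))
    for i in range(1,n):
        if lo<s[i,4]<mx and 100<c[i][1]<300 and 100<c[i][0]<420:
            r=cv2.minAreaRect(np.argwhere(l==i)[:,::-1].astype(np.float32))
            b=cv2.boxPoints(r); w=np.array([onz("top",p,z)[:2] for p in b])
            d=max([w[1]-w[0],w[2]-w[1]],key=np.linalg.norm)
            print(tag,s[i,4],c[i].round(1),onz("top",c[i],z)[:2].round(4),"rectc",w.mean(0).round(4),"long ang",np.degrees(np.arctan2(d[1],d[0])).round(1))
H,S,V=hsv[...,0],hsv[...,1],hsv[...,2]
comps((H>22)&(H<35)&(S>120)&(V>100),25,.125,"yel")
comps((H>50)&(H<70)&(S>120)&(V>80),300,.012,"grn")
comps(((H<5)|(H>175))&(S>150)&(V>80),300,.012,"red")
comps((H>100)&(H<125)&(S>150)&(V>80),300,.004,"blue",1400)
comps((S<40)&(V>200),1000,.004,"white")
c=im[150:235,230:410];cv2.imwrite("pics/c1.png",cv2.resize(c,None,fx=4.4,fy=4.4,interpolation=cv2.INTER_CUBIC))
E
```

```text
yel 62 [336.9 168. ] [ 0.6412 -0.2068] rectc [ 0.6413 -0.207 ] long ang -179.9
yel 63 [370.2 246.2] [ 0.4575 -0.2847] rectc [ 0.4581 -0.2843] long ang -89.2
yel 65 [331.4 252.3] [ 0.4422 -0.1943] rectc [ 0.4429 -0.1934] long ang -89.2
grn 350 [107.4 127.7] [0.7635 0.3902] rectc [0.7643 0.3913] long ang -89.2
grn 3117 [175.7 181.1] [0.6223 0.2026] rectc [0.6227 0.2023] long ang -86.1
red 3335 [164.9 238. ] [0.4724 0.2256] rectc [0.4726 0.2252] long ang -89.2
blue 686 [333.5 179.3] [ 0.6342 -0.2141] rectc [ 0.6385 -0.2139] long ang -69.6
white 2635 [341.3 246.9] [ 0.4558 -0.2348] rectc [ 0.4557 -0.2372] long ang -88.0
```

View pics/c1.png

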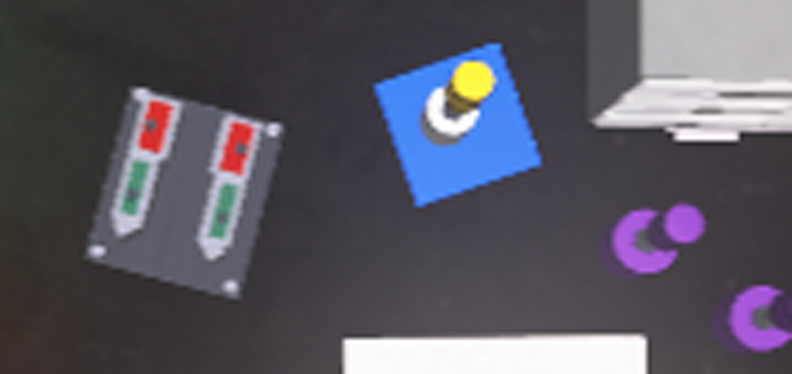

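The crop shows the gauge corners at about (261,170), (294,178), (285,217) and (250,208), so its yaw is about -15°, and the marks on the jaws show clearly. I'll move over the nearer pestle and turn the closing axis along the slot.

```bash
python3 -m pendant '[[[1,155,-104,0,0,0,-0.62],[1,155,-104,0,0,0,-0.62],[1,155,-104,0,0,0,-0.62],[1,155,-104,0,0,0,-0.62],[1,155,-104,0,0,0,-0.62]]]' && python3 -m pendant '[[[1,187,6,0,0,0,-0.226],[1,187,6,0,0,0,-0.226],[1,187,6,0,0,0,-0.226],[1,187,6,0,0,0,-0.226],[1,187,6,0,0,0,-0.226]]]'
python3 - <<'E'
from h import *
r,t=RT(ctrl.get_obs());print(r.round(3),t.round(4)); print(np.array(ctrl.camera_params("wrist")["tool_from_camera"]).round(3).tolist(),cam("wrist")[0][0,0])
im=ctrl.camera("wrist"); cv2.imwrite("pics/w1.png",im[:,:,::-1]); np.save("w1.npy",cam("wrist")[1])
for n in ["gauge","gauge_go","gauge_nogo","pestle_a_mid"]:
        print(n,[(round(d["confidence"],2),round(d["point"][0]*560),round(d["point"][1]*420)) for d in ctrl.boxes_of("wrist",n)])
E
```

```text
time_s: 1.42
eef_pos: [0.35, -0.3491, 0.4046]
eef_rot: [-0.0, 0.855, 0.518, 0.001]
wrist_force: [-0.4, -0.1, 0.1]
opening: 1.003
grasp_force: 0.0
time_s: 1.83
eef_pos: [0.443, -0.1868, 0.405]
eef_rot: [-0.0, 0.793, 0.609, 0.001]
wrist_force: [0.5, -0.4, -0.7]
opening: 0.999
grasp_force: 0.0
[[ 0.258  0.966  0.001]
 [ 0.966 -0.258  0.001]
 [ 0.001  0.001 -1.   ]] [ 0.443  -0.1868  0.405 ]
[[-0.001, -0.952, -0.307, 0.079], [1.0, -0.001, -0.001, -0.0], [0.0, -0.307, 0.952, 0.029], [0.0, 0.0, 0.0, 1.0]] 369.5296283693435
gauge [(0.56, 407, 18)]
gauge_go [(0.75, 410, 16)]
gauge_nogo [(0.63, 409, 15)]
pestle_a_mid [(0.86, 508, 140)]
```

View pics/w1.png

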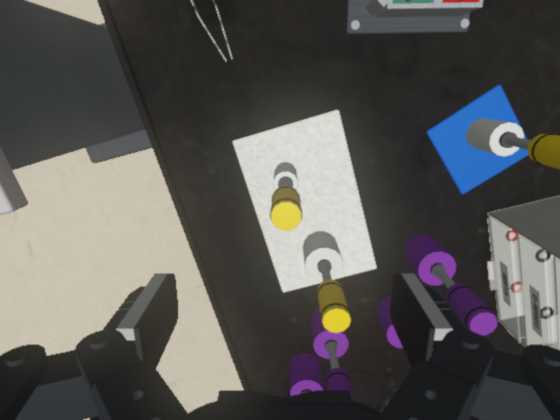

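Both pestles stand on the white mat. The handle tops are at (286,216) and (336,320), and the gauge sits at the top edge, level with the image.

```bash
python3 - <<'E'
from h import *
kt=(cam("wrist")[0],np.load("w1.npy"))
for p in [(286,216),(336,320)]:
    w=onz("wrist",p,.139,kt); print("top",w.round(4), "shift", tomove([w[0],w[1],.2715]))
for p in [(356,24),(465,22)]: print("bolt",onz("wrist",p,.008,kt).round(4))
# gauge from top camera crop corners
for c in [(137,88),(282,125),(240,297),(88,257)]:
    print(onz("top",(230+c[0]/4.4,150+c[1]/4.4),.008)[:2].round(4))
E
```

```text
top [ 0.4439 -0.1902  0.139 ] shift [  1.2   2.1 133.2]
top [ 0.459  -0.2795  0.139 ] shift [-81.1  39.8 133.3]
bolt [ 0.541  -0.0737  0.008 ]
bolt [ 0.6364 -0.0974  0.008 ]
[ 0.6559 -0.0217]
[ 0.6346 -0.1093]
[ 0.5305 -0.0854]
[0.5532 0.0057]
```

```bash
python3 -m pendant '[[[1,1,2,133,0,0,0],[1,1,2,133,0,0,0],[1,1,2,133,0,0,0],[1,1,2,133,0,0,0],[1,1,2,133,0,0,0]]]' && python3 -m pendant '[[[0,0,0,0,0,0,0],[0,0,0,0,0,0,0],[0,0,0,0,0,0,0],[0,0,0,0,0,0,0],[0,0,0,0,0,0,0]]]' && python3 -m pendant '[[[0,0,0,0,0,0,0],[0,0,0,0,0,0,0]]]'
```

```text
time_s: 2.5
eef_pos: [0.4423, -0.1902, 0.269]
eef_rot: [-0.004, 0.794, 0.607, -0.001]
wrist_force: [0.1, -0.9, 0.0]
opening: 0.997
grasp_force: 0.0
time_s: 2.92
eef_pos: [0.4444, -0.1902, 0.2732]
eef_rot: [0.001, 0.794, 0.608, 0.0]
wrist_force: [-0.1, 0.4, -0.7]
opening: 0.299
grasp_force: 0.0
time_s: 3.08
eef_pos: [0.4443, -0.1901, 0.2732]
eef_rot: [0.001, 0.794, 0.608, 0.0]
wrist_force: [-2.1, 0.4, 7.9]
opening: 0.244
grasp_force: 58.4
```

```bash
python3 -m pendant '[[[0,0,0,-30,0,0,0],[0,176,20,-30,0,0,0],[0,176,20,-30,0,0,0],[0,176,20,-30,0,0,0],[0,176,20,-30,0,0,0]]]' && python3 -m pendant '[[[0,0,0,0,0,0,0],[0,0,0,0,0,0,0],[0,0,0,0,0,0,0]]]'
python3 - <<'E'
from h import *
r,t=RT(ctrl.get_obs());print(r.round(3),t.round(4))
np.save("w2.npy",cam("wrist")[1]);im=ctrl.camera("wrist"); cv2.imwrite("pics/w2.png",im[:,:,::-1]); 
for n in ["gauge","gauge_go","gauge_nogo","pestle_a"]:
        print(n,[(round(d["confidence"],2),round(d["point"][0]*560),round(d["point"][1]*420)) for d in ctrl.boxes_of("wrist",n)])
E
```

```text
time_s: 3.5
eef_pos: [0.5055, -0.0333, 0.3023]
eef_rot: [0.0, 0.794, 0.608, 0.0]
wrist_force: [0.9, -0.6, -0.9]
opening: 0.245
grasp_force: 59.4
time_s: 3.75
eef_pos: [0.5051, -0.0345, 0.3017]
eef_rot: [0.0, 0.793, 0.609, -0.0]
wrist_force: [0.2, 0.7, -1.3]
opening: 0.241
grasp_force: 59.2
[[ 0.258  0.966 -0.   ]
 [ 0.966 -0.258 -0.   ]
 [-0.    -0.    -1.   ]] [ 0.5051 -0.0345  0.3017]
gauge [(0.89, 413, 180)]
gauge_go [(0.9, 415, 180), (0.5, 282, 296)]
gauge_nogo [(0.97, 411, 179)]
pestle_a [(0.92, 284, 296), (0.87, 504, 353)]
```

View pics/w2.png

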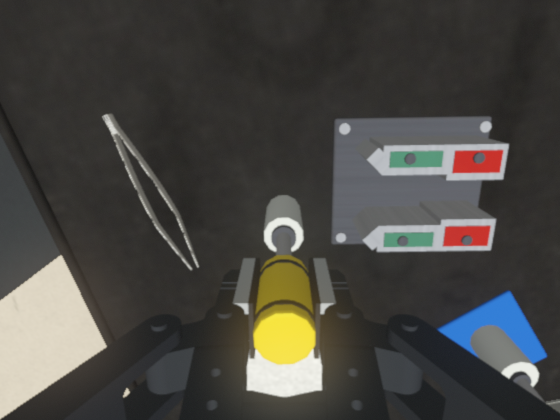

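The view shows the gauge to the right, with jaw top faces at rows 150–180 and 219–250. The held pestle's head top is at (284,236). I'll measure the slot line and the head position.

```bash
python3 - <<'E'
from h import *
im=cv2.imread("pics/w2.png"); g=cv2.cvtColor(im,cv2.COLOR_BGR2GRAY)
kt=(cam("wrist")[0],np.load("w2.npy"))
for c in (385,410,435,460,480): print(c,"rows140-255:",g[140:256:2,c-1:c+2].mean(1).astype(int).tolist())
for r in (152,165,233,246): print(r,"cols350-515",g[r,350:516:3].tolist())
w=onz("wrist",(284,238),.078,kt); print("head",w, "grasp",w[:2]-kt[1][:2,3])
r,t=RT(ctrl.get_obs()); print("head rel tcp in tool",(r.T@(w-t)*1000).round(1))
def tool(p,z): return (r.T@(onz("wrist",p,z,kt)-t)*1000).round(1)
for p in [(344,129),(486,127),(341,238)]: print("bolt",tool(p,.009))
E
```

```text
385 rows140-255: [100, 100, 105, 171, 184, 185, 189, 188, 187, 188, 189, 190, 190, 191, 191, 189, 188, 185, 106, 99, 99, 100, 102, 101, 102, 103, 103, 101, 102, 103, 101, 102, 102, 103, 102, 101, 100, 100, 100, 100, 101, 101, 103, 175, 189, 189, 165, 135, 136, 133, 129, 129, 128, 136, 189, 187, 95, 53]
410 rows140-255: [99, 99, 111, 187, 191, 187, 126, 97, 102, 102, 102, 102, 113, 132, 183, 189, 190, 174, 105, 100, 100, 100, 102, 102, 103, 103, 102, 102, 101, 102, 102, 103, 102, 101, 100, 102, 101, 100, 100, 101, 100, 100, 108, 181, 188, 188, 154, 129, 129, 128, 129, 128, 129, 146, 188, 185, 65, 50]
435 rows140-255: [99, 99, 129, 191, 192, 166, 130, 129, 129, 129, 128, 128, 129, 137, 188, 189, 189, 154, 101, 100, 100, 100, 101, 102, 102, 102, 101, 101, 101, 102, 101, 101, 100, 100, 100, 100, 100, 95, 89, 89, 96, 100, 112, 186, 187, 188, 185, 184, 186, 187, 188, 188, 189, 189, 190, 170, 63, 53]
460 rows140-255: [99, 100, 148, 191, 192, 157, 96, 95, 94, 94, 94, 93, 94, 95, 95, 96, 118, 190, 191, 190, 138, 101, 101, 102, 103, 101, 102, 100, 101, 102, 100, 101, 100, 99, 99, 99, 98, 97, 9
[... 961 characters left out ...]
03, 180, 189, 189, 191, 180, 137, 140, 139, 130, 130, 130, 132, 133, 133, 126, 126, 126, 126, 130, 129, 127, 176, 191, 190, 179, 97, 97, 96, 96, 95, 95, 96, 97, 95, 95, 96, 96, 95, 95, 108, 188, 85, 49, 49, 50, 51, 47, 49, 49]
246 cols350-515 [51, 49, 50, 52, 50, 52, 138, 191, 189, 180, 189, 162, 136, 136, 136, 137, 145, 141, 141, 144, 147, 147, 156, 156, 158, 156, 157, 157, 188, 191, 190, 161, 163, 161, 163, 179, 177, 174, 173, 175, 177, 178, 177, 183, 178, 179, 188, 132, 47, 47, 47, 47, 46, 47, 47, 47]
head [ 0.50394791 -0.0377803   0.078     ] grasp [-0.02154056 -0.07984742]
head rel tcp in tool [ -1.9  -0.5 223.7]
bolt [ 51.7  41.4 292.7]
bolt [ 53.4 140.9 292.7]
bolt [-31.1  43.5 292.7]
```

```bash
python3 - <<'E'
from h import *
kt=(cam("wrist")[0],np.load("w2.npy")); r,t=RT(ctrl.get_obs())
def tool(p,z): return (r.T@(onz("wrist",p,z,kt)-t)*1000).round(1)
for p in [(385,176),(385,225.5),(410,175.5),(410,225.3),(460,180),(460,219.3),(480,179.8),(480,219.4),(375,164),(370,240),(505,164),(494,233),(446,164),(437,233)]: print(p,tool(p,.048))
E
```

```text
(385, 176) [ 27.3  62.2 253.7]
(385, 225.5) [ -5.7  65.1 253.7]
(410, 175.5) [ 27.7  77.7 253.7]
(410, 225.3) [ -5.5  81.3 253.7]
(460, 180) [ 24.9 109.3 253.7]
(460, 219.3) [ -1.2 113.2 253.7]
(480, 179.8) [ 25.  121.7 253.7]
(480, 219.4) [ -1.3 126.1 253.7]
(375, 164) [ 34.8  55.4 253.7]
(370, 240) [-15.9  56.1 253.7]
(505, 164) [ 35.1 135.4 253.7]
(494, 233) [-10.7 136.8 253.7]
(446, 164) [ 35.   99.1 253.7]
(437, 233) [-10.8  99.5 253.7]
```

```bash
python3 -m pendant '[[[0,11,17,0,0,0,-0.017],[0,11,17,21,0,0,-0.017],[0,11,17,21,0,0,-0.017],[0,11,17,21,0,0,-0.017]]]' && python3 -m pendant '[[[0,0,10,0,0,0,0],[0,0,20,0,0,0,0],[0,0,30,0,0,0,0],[0,0,33,0,0,0,0],[0,0,33,0,0,0,0]]]' && python3 -m pendant '[[[0,0,3,0,0,0,0],[0,0,6,0,0,0,0],[0,0,9,0,0,0,0],[0,0,9,0,0,0,0]]]'
python3 - <<'E'
from h import *
np.save("w3.npy",cam("wrist")[1]);im=ctrl.camera("wrist"); cv2.imwrite("pics/w3.png",im[100:310,200:560,::-1].repeat(2,0).repeat(2,1))
E
```

```text
time_s: 4.33
eef_pos: [0.5237, -0.0293, 0.2796]
eef_rot: [-0.001, 0.789, 0.614, -0.001]
wrist_force: [0.2, -0.7, -0.9]
opening: 0.242
grasp_force: 59.3
time_s: 4.75
eef_pos: [0.5575, -0.0374, 0.2816]
eef_rot: [0.001, 0.789, 0.615, 0.001]
wrist_force: [0.1, 0.0, -1.9]
opening: 0.237
grasp_force: 59.4
time_s: 5.08
eef_pos: [0.5656, -0.0391, 0.2809]
eef_rot: [0.0, 0.789, 0.615, 0.0]
wrist_force: [-0.1, 0.1, -1.7]
opening: 0.241
grasp_force: 59.4
```

View pics/w3.png

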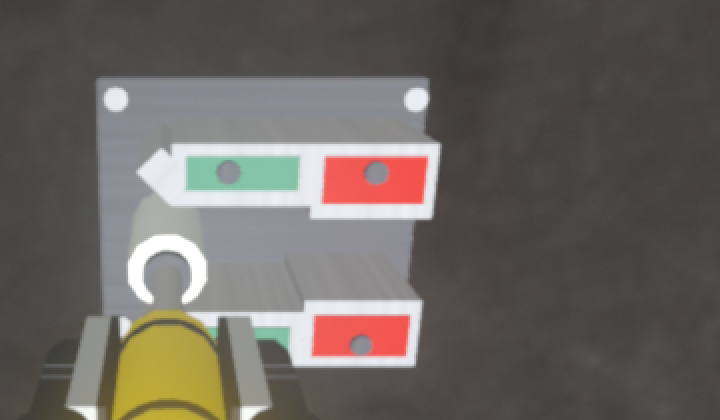

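The head is just inside the go gap without contact (crop: head ring centred at (168,272), slot edges at rows 207 and 311). I'll check the lateral offset.

```bash
python3 - <<'E'
from h import *
kt=(cam("wrist")[0],np.load("w3.npy")); r,t=RT(ctrl.get_obs())
f=lambda p,z:(r.T@(onz("wrist",(200+p[0]/2,100+p[1]/2),z,kt)-t)*1000).round(1)
for p,z in [((168,272),.057),((128,272),.057),((208,272),.057),((168,235),.057),((290,207),.048),((290,311),.048),((320,218),.048),((320,300),.048),((420,218),.048),((420,300),.048),((312,212),.048),((304,305),.048)]: print(p,z,f(p,z))
E
```

```text
(168, 272) 0.057 [-2.300e+00  2.000e-01  2.238e+02]
(128, 272) 0.057 [ -2.3 -11.2 223.8]
(208, 272) 0.057 [ -2.3  11.5 223.8]
(168, 235) 0.057 [8.900e+00 2.000e-01 2.238e+02]
(290, 207) 0.048 [ 14.2  35.4 232.8]
(290, 311) 0.048 [-18.8  37.1 232.8]
(320, 218) 0.048 [ 10.9  44.3 232.8]
(320, 300) 0.048 [-15.2  45.9 232.8]
(420, 218) 0.048 [ 10.8  73.4 232.8]
(420, 300) 0.048 [-15.3  76.1 232.8]
(312, 212) 0.048 [ 12.7  41.9 232.8]
(304, 305) 0.048 [-16.9  41.2 232.8]
```

The head measures about 23 mm and is centred in the slot. I'll push on gently.

```bash
python3 -m pendant '[[[0,0,8,0,0,0,0],[0,0,16,0,0,0,0],[0,0,24,0,0,0,0],[0,0,32,0,0,0,0],[0,0,32,0,0,0,0]]]' && python3 -m pendant '[[[0,0,2,0,0,0,0],[0,0,4,0,0,0,0],[0,0,6,0,0,0,0],[0,0,8,0,0,0,0],[0,0,8,0,0,0,0]]]'
```

```text
time_s: 5.55
eef_pos: [0.5979, -0.0473, 0.281]
eef_rot: [0.001, 0.789, 0.615, 0.001]
wrist_force: [-0.2, -0.0, -1.5]
opening: 0.243
grasp_force: 59.4
time_s: 5.97
eef_pos: [0.6042, -0.0487, 0.2808]
eef_rot: [0.0, 0.789, 0.615, 0.0]
wrist_force: [-0.8, 0.3, -0.9]
opening: 0.242
grasp_force: 59.4
```

```bash
python3 -m pendant '[[[0,0,3,0,0,0,0],[0,0,6,0,0,0,0],[0,0,9,0,0,0,0],[0,0,12,0,0,0,0],[0,0,12,0,0,0,0]]]' && python3 -m pendant '[[[0,0,3,0,0,0,0],[0,0,6,0,0,0,0],[0,0,8,0,0,0,0],[0,0,10,0,0,0,0],[0,0,10,0,0,0,0]]]' && python3 -m pendant '[[[0,0,0,0,0,0,0],[0,0,0,0,0,0,0]]]'
python3 - <<'E'
from h import *
print(ctrl.get_obs()["q"].round(2)); r,t=RT(ctrl.get_obs()); print(r.round(3))
for tgt in [(.6227,.2023),(.4726,.2252)]: print(tomove([tgt[0],tgt[1],.3]))
E
```

```text
time_s: 6.38
eef_pos: [0.6162, -0.0518, 0.2808]
eef_rot: [0.0, 0.789, 0.615, 0.0]
wrist_force: [-0.2, 0.0, -1.3]
opening: 0.243
grasp_force: 59.4
time_s: 6.8
eef_pos: [0.6257, -0.0542, 0.2808]
eef_rot: [0.0, 0.789, 0.615, 0.0]
wrist_force: [-0.0, -0.3, -1.7]
opening: 0.239
grasp_force: 59.4
time_s: 6.97
eef_pos: [0.6253, -0.054, 0.2806]
eef_rot: [-0.0, 0.789, 0.615, -0.0]
wrist_force: [-0.1, -0.4, -1.3]
opening: 0.239
grasp_force: 59.4
[-0.27  0.42  1.56  0.    1.15 -0.03]
[[ 0.243  0.97  -0.   ]
 [ 0.97  -0.243  0.   ]
 [ 0.    -0.    -1.   ]]
[247.9 -64.9 -19.3]
[ 233.6 -216.1  -19.3]
```

It passed both gaps with almost no force, so it is worn and goes in the red tray.

```bash
python3 -m pendant '[[[0,0,0,-50,0,0,0],[0,0,0,-50,0,0,0],[0,92,-75,-50,0,0,0],[0,92,-75,-50,0,0,0],[0,92,-75,-50,0,0,0]]]' && python3 -m pendant '[[[0,185,-151,0,0,0,0],[0,185,-151,0,0,0,0],[0,185,-151,0,0,0,0],[0,185,-151,0,0,0,0],[0,185,-151,0,0,0,0]]]' && python3 -m pendant '[[[0,0,0,0,0,0,0],[0,0,0,0,0,0,0],[0,0,0,30,0,0,0],[0,0,0,45,0,0,0],[0,0,0,45,0,0,0]]]'
python3 - <<'E'
from h import *
r,t=RT(ctrl.get_obs()); print(t.round(4), tomove([.473,.270,.2736]))
im=ctrl.camera("top"); cv2.imwrite("pics/t2.png",im[130:290,90:340,::-1].repeat(3,0).repeat(3,1))
E
```

```text
time_s: 7.38
eef_pos: [0.5741, 0.0547, 0.3312]
eef_rot: [0.0, 0.789, 0.615, 0.001]
wrist_force: [-0.1, 0.9, -1.8]
opening: 0.238
grasp_force: 59.6
time_s: 7.8
eef_pos: [0.4854, 0.2437, 0.3313]
eef_rot: [0.0, 0.789, 0.615, 0.001]
wrist_force: [1.3, 0.8, -1.5]
opening: 0.239
grasp_force: 59.6
time_s: 8.22
eef_pos: [0.4857, 0.2406, 0.2824]
eef_rot: [-0.001, 0.789, 0.615, -0.003]
wrist_force: [-1.2, -0.2, -2.2]
opening: 0.245
grasp_force: 59.6
[0.4857 0.2406 0.2824] [ 25.4 -19.4   8.9]
```

View pics/t2.png

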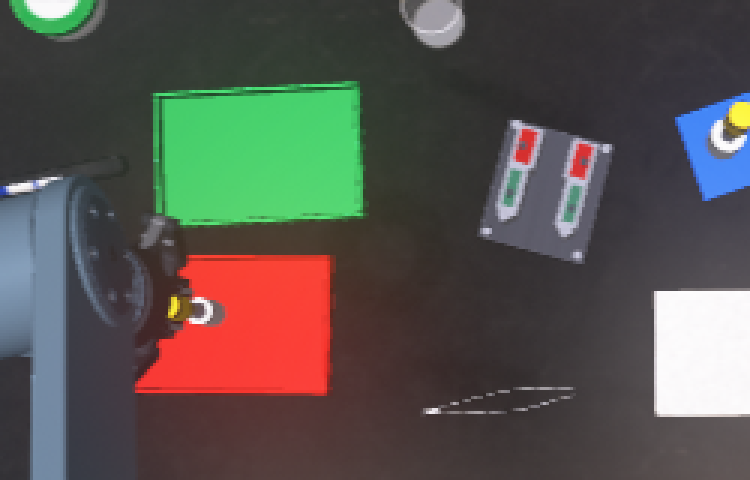

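The pestle hangs upright over the red tray (head at crop (202,311)). I'll set it down and release it.

```bash
python3 -m pendant '[[[0,25,-19,0,0,0,0],[0,25,-19,0,0,0,0],[0,25,-19,6,0,0,0],[0,25,-19,8.5,0,0,0],[0,25,-19,8.5,0,0,0]]]' && python3 -m pendant '[[[0,0,0,0,0,0,0],[0,0,0,0,0,0,0]]]'
```

```text
time_s: 8.68
eef_pos: [0.4745, 0.2702, 0.277]
eef_rot: [0.0, 0.789, 0.615, -0.0]
wrist_force: [-0.3, 0.5, -1.1]
opening: 0.24
grasp_force: 59.7
time_s: 8.85
eef_pos: [0.4746, 0.2704, 0.2774]
eef_rot: [0.0, 0.789, 0.615, 0.0]
wrist_force: [-0.4, 0.4, -2.0]
opening: 0.241
grasp_force: 59.7
```

```bash
python3 -m pendant '[[[0,0,0,1,0,0,0],[0,0,0,2,0,0,0],[0,0,0,3,0,0,0],[0,0,0,3,0,0,0]]]'; python3 -m pendant '[[[0,0,0,0.5,0,0,0],[0,0,0,1,0,0,0],[0,0,0,1,0,0,0]]]'
```

```text
time_s: 9.18
eef_pos: [0.4741, 0.2709, 0.2739]
eef_rot: [-0.0, 0.789, 0.615, -0.0]
wrist_force: [-0.5, 0.1, -2.0]
opening: 0.246
grasp_force: 59.7
time_s: 9.43
eef_pos: [0.4742, 0.271, 0.2732]
eef_rot: [-0.0, 0.788, 0.615, 0.0]
wrist_force: [-0.2, -0.5, -2.1]
opening: 0.242
grasp_force: 60.0
```

```bash
python3 -m pendant '[[[0,0,0,0.5,0,0,0],[0,0,0,1,0,0,0],[0,0,0,1,0,0,0]]]'; python3 -m pendant '[[[0.5,0,0,0,0,0,0],[0.8,0,0,0,0,0,0],[1,0,0,0,0,0,0],[1,0,0,0,0,0,0],[1,0,0,0,0,0,0]]]'; python3 -m pendant '[[[1,0,0,-20,0,0,0],[1,0,0,-40,0,0,0],[1,0,0,-75,0,0,0],[1,0,0,-75,0,0,0],[1,0,0,-75,0,0,0]]]'
python3 - <<'E'
from h import *
r,t=RT(ctrl.get_obs());
print(t.round(4),tomove([.459,-.2795,.36]))
im=ctrl.camera("wrist"); cv2.imwrite("pics/w4.png",im[:,:,::-1]); 
E
```

```text
time_s: 9.68
eef_pos: [0.4744, 0.2712, 0.2732]
eef_rot: [0.0, 0.788, 0.615, 0.0]
wrist_force: [-2.6, 0.0, 5.6]
opening: 0.243
grasp_force: 60.8
time_s: 10.1
eef_pos: [0.4742, 0.271, 0.2721]
eef_rot: [-0.0, 0.789, 0.615, -0.0]
wrist_force: [-0.8, -0.9, -0.6]
opening: 0.929
grasp_force: 0.0
time_s: 10.52
eef_pos: [0.475, 0.2712, 0.3496]
eef_rot: [0.001, 0.789, 0.615, 0.002]
wrist_force: [-0.4, -0.5, -0.5]
opening: 1.003
grasp_force: 0.0
[0.475  0.2712 0.3496] [-538.   118.6  -11.3]
```

View pics/w4.png

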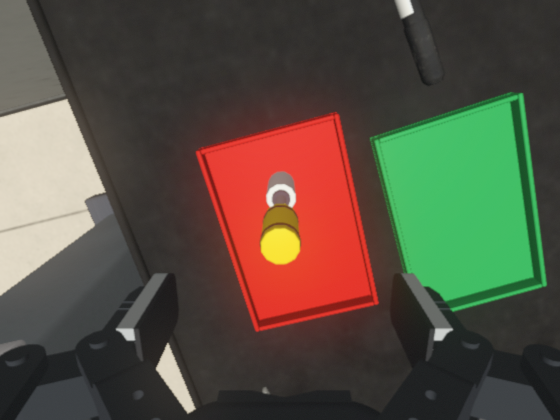

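The worn pestle stands upright in the red tray (handle top at (281,245)). Next is the second pestle.

```bash
python3 -m pendant '[[[1,-190,42,-10,0,0,0],[1,-190,42,-10,0,0,0],[1,-190,42,-10,0,0,0],[1,-190,42,-10,0,0,0],[1,-190,42,-10,0,0,0]]]' && python3 -m pendant '[[[1,-195,43,0,0,0,0],[1,-195,43,0,0,0,0],[1,-195,43,0,0,0,0],[1,-195,43,0,0,0,0],[1,-195,43,0,0,0,0]]]' && python3 -m pendant '[[[1,-153,34,0,0,0,0],[1,-153,34,0,0,0,0],[1,-153,34,0,0,0,0],[1,-153,34,0,0,0,0],[1,-153,34,0,0,0,0]]]' && python3 -m pendant '[[[1,0,0,0,0,0,0],[1,0,0,0,0,0,0]]]'
python3 - <<'E'
from h import *
np.save("w5.npy",cam("wrist")[1]); im=ctrl.camera("wrist")
h=cv2.cvtColor(im,cv2.COLOR_RGB2HSV); m=((h[...,0]>22)&(h[...,0]<35)&(h[...,1]>120)&(h[...,2]>170)).astype(np.uint8)
n,l,s,c=cv2.connectedComponentsWithStats(m)
for i in range(1,n):
    if s[i,4]>150:
        w=onz("wrist",c[i],.139); print(c[i],s[i],w.round(4),tomove([w[0],w[1],.2732]))
print(RT(ctrl.get_obs())[1])
cv2.imwrite("pics/w5.png",im[:,:,::-1])
E
```

```text
time_s: 10.98
eef_pos: [0.4677, 0.0739, 0.3558]
eef_rot: [-0.001, 0.789, 0.615, -0.001]
wrist_force: [-0.1, 0.1, -0.2]
opening: 1.003
grasp_force: 0.0
time_s: 11.4
eef_pos: [0.4619, -0.1256, 0.3558]
eef_rot: [-0.001, 0.789, 0.615, -0.001]
wrist_force: [0.5, -0.3, 0.2]
opening: 1.003
grasp_force: 0.0
time_s: 11.82
eef_pos: [0.4576, -0.285, 0.3558]
eef_rot: [0.0, 0.79, 0.613, -0.001]
wrist_force: [-0.5, 0.2, -0.3]
opening: 1.0
grasp_force: 0.0
time_s: 11.98
eef_pos: [0.4581, -0.2792, 0.3556]
eef_rot: [-0.002, 0.789, 0.615, -0.0]
wrist_force: [-0.1, 0.2, -0.3]
opening: 0.999
grasp_force: 0.0
[286.03438395 240.99331423] [ 267  224   39   35 1047] [ 0.4584 -0.2807  0.139 ] [-2.   0.7 82.7]
[ 0.45836537 -0.27869704  0.35595025]
```

View pics/w5.png

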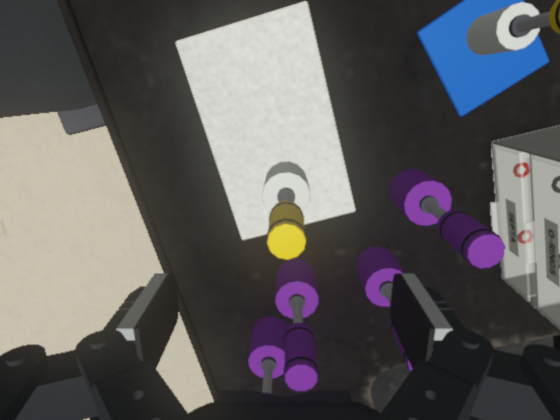

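The second pestle's handle top is at (286,241). Some purple look-alikes stand close, so I'll check finger clearance.

```bash
python3 - <<'E'
from h import *
r,t=RT(ctrl.get_obs()); kt=(cam("wrist")[0],np.load("w5.npy"))
for z in (.045,.049):
  for p in [(386,287),(298,300),(430,203),(268,362),(286,192)]:
    print(z,p,(r.T@(onz("wrist",p,z,kt)-t)*1000).round(0))
for p in [(471-0,253),(302,375)]: print(p,(r.T@(onz("wrist",p,.135,kt)-t)*1000).round(0))
E
```

```text
0.045 (386, 287) [-86.  87. 311.]
0.045 (298, 300) [-99.  12. 311.]
0.045 (430, 203) [-11. 116. 311.]
0.045 (268, 362) [-165.  -16.  311.]
0.045 (286, 192) [ -1.   1. 311.]
0.049 (386, 287) [-84.  86. 307.]
0.049 (298, 300) [-97.  11. 307.]
0.049 (430, 203) [ -9. 114. 307.]
0.049 (268, 362) [-161.  -15.  307.]
0.049 (286, 192) [ -0.   1. 307.]
(471, 253) [-12. 106. 221.]
(302, 375) [-97.  11. 221.]
```

```bash
python3 -m pendant '[[[1,-1,0.5,40,0,0,0],[1,-1,0.5,83,0,0,0],[1,-1,0.5,83,0,0,0],[1,-1,0.5,83,0,0,0]]]' && python3 -m pendant '[[[0,0,0,0,0,0,0],[0,0,0,0,0,0,0],[0,0,0,0,0,0,0],[0,0,0,0,0,0,0],[0,0,0,0,0,0,0]]]' && python3 -m pendant '[[[0,0,0,0,0,0,0],[0,0,0,0,0,0,0],[0,0,0,-2,0,0,0]]]' && python3 -m pendant '[[[0,0,0,-30,0,0,0],[0,130,0,-30,0,0,0],[0,130,0,-30,0,0,0],[0,130,0,-30,0,0,0],[0,130,0,-30,0,0,0]]]' && python3 -m pendant '[[[0,131,-10,0,0,0,0],[0,131,-10,0,0,0,0],[0,131,-10,0,0,0,0],[0,131,-10,0,0,0,0],[0,131,-10,0,0,0,0]]]' && python3 -m pendant '[[[0,0,0,0,0,0,0],[0,0,0,0,0,0,0]]]'
python3 - <<'E'
from h import *
np.save("w6.npy",cam("wrist")[1]);im=ctrl.camera("wrist"); cv2.imwrite("pics/w6.png",im[100:400,160:560,::-1].repeat(2,0).repeat(2,1))
print(tomove([.5234,-.0285,.2809]))
E
```

```text
time_s: 12.37
eef_pos: [0.4581, -0.2787, 0.272]
eef_rot: [-0.004, 0.788, 0.616, -0.0]
wrist_force: [1.0, -0.1, 0.4]
opening: 1.001
grasp_force: 0.0
time_s: 12.78
eef_pos: [0.4592, -0.2812, 0.2756]
eef_rot: [0.001, 0.788, 0.615, 0.0]
wrist_force: [-0.1, -0.1, 0.1]
opening: 0.296
grasp_force: 0.0
time_s: 13.03
eef_pos: [0.4588, -0.281, 0.2766]
eef_rot: [0.0, 0.789, 0.615, -0.0]
wrist_force: [0.5, 0.1, -2.6]
opening: 0.242
grasp_force: 58.6
time_s: 13.45
eef_pos: [0.4907, -0.1495, 0.3059]
eef_rot: [-0.002, 0.787, 0.616, 0.001]
wrist_force: [0.6, -0.2, -2.5]
opening: 0.242
grasp_force: 59.3
time_s: 13.87
eef_pos: [0.5126, -0.0229, 0.306]
eef_rot: [-0.0, 0.787, 0.617, -0.0]
wrist_force: [0.2, 0.1, -2.2]
opening: 0.246
grasp_force: 59.3
time_s: 14.03
eef_pos: [0.5127, -0.0264, 0.3061]
eef_rot: [0.0, 0.789, 0.615, -0.0]
wrist_force: [-1.4, 0.3, -1.1]
opening: 0.247
grasp_force: 59.3
[ 1.  10.8 25.2]
```

View pics/w6.png

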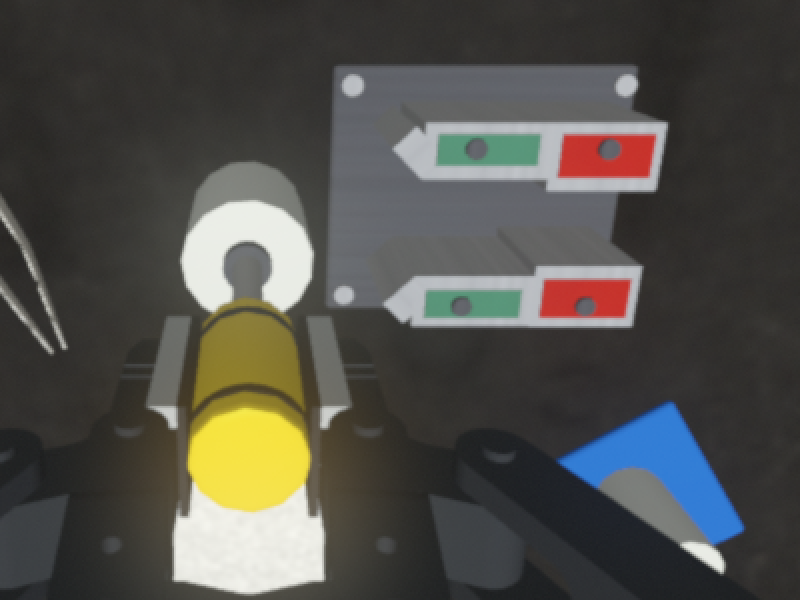

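The head is about 38 mm wide here (crop columns 181–313). I'll check its lateral alignment with the slot (inner edges at rows 181 and 276).

```bash
python3 - <<'E'
from h import *
kt=(cam("wrist")[0],np.load("w6.npy")); r,t=RT(ctrl.get_obs())
f=lambda p,z:(r.T@(onz("wrist",(160+p[0]/2,100+p[1]/2),z,kt)-t)*1000).round(1)
zt=.3061-.2697+.045
for p,z in [((181,262),zt),((313,262),zt),((247,200),zt),((480,181),.048),((480,276),.048),((600,191),.048),((600,266),.048),((547,186),.048),((536,270),.048)]: print(p,f(p,z))
E
```

```text
(181, 262) [  0.8 -19.3 224.7]
(313, 262) [  0.8  18.2 224.7]
(247, 200) [ 19.2  -0.5 224.7]
(480, 181) [ 15.3  74.3 258.1]
(480, 276) [-17.7  77.5 258.2]
(600, 191) [ 11.9 113.3 258.1]
(600, 266) [-14.1 117.1 258.2]
(547, 186) [ 13.6  96.  258.1]
(536, 270) [-15.6  96.  258.2]
```

```bash
python3 -m pendant '[[[0,-1.5,11,12,0,0,0],[0,-1.5,11,24,0,0,0],[0,-1.5,11,24,0,0,0],[0,-1.5,11,24,0,0,0]]]' && python3 -m pendant '[[[0,0,10,0,0,0,0],[0,0,20,0,0,0,0],[0,0,28,0,0,0,0],[0,0,30,0,0,0,0],[0,0,30,0,0,0,0]]]' && python3 -m pendant '[[[0,0,1,0,0,0,0],[0,0,2,0,0,0,0],[0,0,3,0,0,0,0],[0,0,3,0,0,0,0]]]'
```

```text
time_s: 14.42
eef_pos: [0.5221, -0.0301, 0.2809]
eef_rot: [-0.001, 0.789, 0.614, -0.001]
wrist_force: [0.1, -0.6, -2.0]
opening: 0.244
grasp_force: 59.3
time_s: 14.83
eef_pos: [0.5528, -0.037, 0.2826]
eef_rot: [0.0, 0.789, 0.615, 0.0]
wrist_force: [-0.3, -0.8, -1.5]
opening: 0.242
grasp_force: 59.4
time_s: 15.17
eef_pos: [0.555, -0.0374, 0.2822]
eef_rot: [0.0, 0.788, 0.615, 0.0]
wrist_force: [-0.1, -0.9, -2.0]
opening: 0.242
grasp_force: 59.4
```

```bash
python3 -m pendant '[[[0,0,1,0,0,0,0],[0,0,2,0,0,0,0],[0,0,2,0,0,0,0]]]' && python3 -m pendant '[[[0,0,0.5,0,0,0,0],[0,0,1,0,0,0,0],[0,0,1,0,0,0,0]]]'&& python3 -m pendant '[[[0,0,0.5,0,0,0,0],[0,0,0.5,0,0,0,0],[0,0,0.5,0,0,0,0]]]'
```

```text
time_s: 15.42
eef_pos: [0.5571, -0.038, 0.2823]
eef_rot: [0.0, 0.789, 0.615, 0.0]
wrist_force: [0.2, -0.4, -2.6]
opening: 0.243
grasp_force: 59.4
time_s: 15.67
eef_pos: [0.5578, -0.0383, 0.2821]
eef_rot: [-0.0, 0.789, 0.615, -0.0]
wrist_force: [-1.5, 0.1, -1.4]
opening: 0.239
grasp_force: 59.4
time_s: 15.92
eef_pos: [0.5582, -0.0384, 0.282]
eef_rot: [-0.0, 0.789, 0.615, -0.0]
wrist_force: [-2.9, -0.3, -2.0]
opening: 0.246
grasp_force: 59.4
```

Contact is beginning at about x = -39. I'll push slightly more, up to about 5 N.

```bash
python3 -m pendant '[[[0,0,0.4,0,0,0,0],[0,0,0.4,0,0,0,0],[0,0,0.4,0,0,0,0]]]' && python3 -m pendant '[[[0,0,0.3,0,0,0,0],[0,0,0.3,0,0,0,0],[0,0,0.3,0,0,0,0],[0,0,0.3,0,0,0,0]]]'
```

```text
time_s: 16.17
eef_pos: [0.5586, -0.0385, 0.282]
eef_rot: [-0.0, 0.789, 0.615, -0.0]
wrist_force: [-3.2, -0.9, -0.9]
opening: 0.24
grasp_force: 59.4
time_s: 16.5
eef_pos: [0.5588, -0.0385, 0.282]
eef_rot: [-0.0, 0.788, 0.615, -0.0]
wrist_force: [-5.0, -0.1, -1.1]
opening: 0.242
grasp_force: 59.6
```

It stopped at the go gap at 5 N, so it is too thick and also goes in the red tray. I'll back out first, then carry it over.

```bash
python3 -m pendant '[[[0,0,-15,0,0,0,0],[0,0,-36,0,0,0,0],[0,0,-36,-50,0,0,0],[0,0,-36,-50,0,0,0],[0,0,-36,-50,0,0,0]]]' && python3 -m pendant '[[[0,193,-101,0,0,0,0],[0,193,-101,0,0,0,0],[0,193,-101,0,0,0,0],[0,193,-101,0,0,0,0],[0,193,-101,0,0,0,0]]]' && python3 -m pendant '[[[0,0,0,0,0,0,0],[0,0,0,0,0,0,0]]]'
python3 - <<'E'
from h import *
print(RT(ctrl.get_obs())[1],tomove([.473,.182,.276]))
E
```

```text
time_s: 16.92
eef_pos: [0.5259, -0.03, 0.3361]
eef_rot: [0.004, 0.789, 0.615, 0.003]
wrist_force: [0.5, -0.1, -1.5]
opening: 0.24
grasp_force: 59.9
time_s: 17.33
eef_pos: [0.475, 0.1745, 0.3314]
eef_rot: [0.0, 0.789, 0.615, 0.001]
wrist_force: [1.6, 0.9, -1.0]
opening: 0.244
grasp_force: 59.8
time_s: 17.5
eef_pos: [0.4748, 0.1751, 0.3313]
eef_rot: [-0.0, 0.787, 0.617, 0.0]
wrist_force: [0.3, -1.2, -2.2]
opening: 0.239
grasp_force: 59.9
[0.47482217 0.17505891 0.33129037] [ 6.3 -3.4 55.3]
```

```bash
python3 -m pendant '[[[0,6,-3,25,0,0,0],[0,6,-3,45,0,0,0],[0,6,-3,55,0,0,0],[0,6,-3,55,0,0,0],[0,6,-3,55,0,0,0]]]' && python3 -m pendant '[[[0,0,0,0.5,0,0,0],[0,0,0,1,0,0,0],[0,0,0,1,0,0,0]]]' && python3 -m pendant '[[[0,0,0,0.5,0,0,0],[0,0,0,1,0,0,0],[0,0,0,1,0,0,0]]]'
```

```text
time_s: 17.92
eef_pos: [0.4746, 0.1783, 0.2767]
eef_rot: [-0.0, 0.789, 0.614, -0.0]
wrist_force: [-1.2, 0.2, -1.9]
opening: 0.24
grasp_force: 60.6
time_s: 18.17
eef_pos: [0.4742, 0.179, 0.2763]
eef_rot: [0.0, 0.789, 0.615, 0.0]
wrist_force: [0.2, 0.4, -1.9]
opening: 0.237
grasp_force: 60.6
time_s: 18.42
eef_pos: [0.4739, 0.1794, 0.2752]
eef_rot: [0.0, 0.789, 0.615, 0.0]
wrist_force: [0.2, 0.8, -2.9]
opening: 0.24
grasp_force: 60.6
```

```bash
python3 -m pendant '[[[0,0,0,0.5,0,0,0],[0,0,0,1,0,0,0],[0,0,0,1,0,0,0]]]' && python3 -m pendant '[[[0,0,0,0.4,0,0,0],[0,0,0,0.8,0,0,0],[0,0,0,0.8,0,0,0]]]'
```

```text
time_s: 18.67
eef_pos: [0.4741, 0.1795, 0.2746]
eef_rot: [0.0, 0.788, 0.615, 0.0]
wrist_force: [-1.3, 0.7, 2.8]
opening: 0.24
grasp_force: 61.2
time_s: 18.92
eef_pos: [0.4742, 0.1795, 0.2746]
eef_rot: [0.0, 0.788, 0.615, 0.0]
wrist_force: [-4.5, -0.2, 9.7]
opening: 0.245
grasp_force: 62.0
```

It's on the floor of the tray. I'll release it, rise, and check.

```bash
python3 -m pendant '[[[0.5,0,0,0,0,0,0],[0.8,0,0,0,0,0,0],[1,0,0,0,0,0,0],[1,0,0,0,0,0,0],[1,0,0,0,0,0,0]]]'; python3 -m pendant '[[[1,0,0,-20,0,0,0],[1,0,0,-40,0,0,0],[1,0,0,-80,0,0,0],[1,0,0,-110,0,0,0],[1,0,0,-110,0,0,0]]]'; python3 -m pendant '[[[1,0,0,0,0,0,0],[1,0,0,0,0,0,0]]]'
python3 - <<'E'
from h import *
im=ctrl.camera("wrist"); cv2.imwrite("pics/w7.png",im[:,:,::-1])
E
```

```text
time_s: 19.33
eef_pos: [0.474, 0.1793, 0.2732]
eef_rot: [-0.0, 0.789, 0.615, -0.0]
wrist_force: [-0.3, 0.4, -0.7]
opening: 0.929
grasp_force: 0.0
time_s: 19.75
eef_pos: [0.4759, 0.1797, 0.3902]
eef_rot: [0.003, 0.788, 0.615, 0.005]
wrist_force: [1.2, 1.2, 0.4]
opening: 1.002
grasp_force: 0.0
time_s: 19.92
eef_pos: [0.4737, 0.1793, 0.3827]
eef_rot: [-0.0, 0.789, 0.615, -0.0]
wrist_force: [-0.3, 0.2, -0.6]
opening: 1.001
grasp_force: 0.0
```

View pics/w7.png

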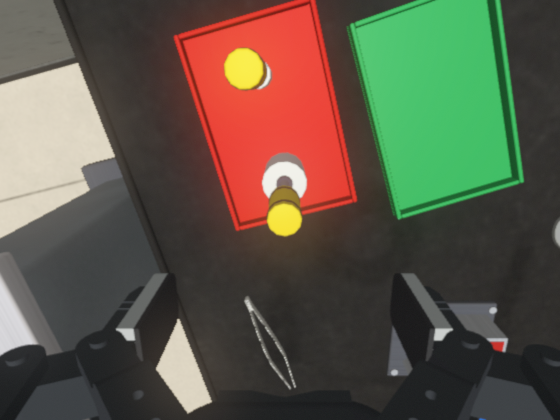

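Both pestles stand upright in the red tray (handle tops at (245,68) and (284,219)), and the gripper is clear of them.

```bash
python3 -c "
from bench import ctrl
print(ctrl.hand_in())"
```

```text
the job is handed in; nothing more can be done
None
```

I gauged both white-mat pestles and stood them upright in the red tray: one passed both gaps (worn), and the other stopped at the green-marked gap at about 5 N (too thick). The third was left on the blue mat, and I handed the job in at about 20 s.

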